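# Open the bench dust port: release, twist and lift off its bayonet cap

## Robot

A 6-joint arm with a two-finger parallel gripper is mounted at the origin on the work surface. World frame = base frame: x ahead of the robot, y to its left, z up, the work surface at z = 0. Lengths are in mm, angles in degrees, forces in N, time in s.
With the tool pointing down it reaches from about 325 to 775 mm from the base axis. Payload 5.5 kg.
Tool frame: the origin (TCP) lies midway between the tips of the shut fingers; the grasp point (between the pads) lies 19 mm behind it (ctrl.tcp_to_grasp is the distance from the TCP to the grasp point, in mm); z points along the fingers, y is the direction in which the jaws open and shut (so a half turn about z gives the same grasp; the last joint's range is limited). The gripper opens to 88 mm and grips with 3 to 60 N. Pads are 20 mm wide; open, the fingers measure 115 mm over their backs; the gripper's body (75 mm by 178 mm) begins 61 mm behind the grasp point.
Start: joints at [59.949, 5.22, 70.514, -0, 104.267, -3.249], TCP at [270.561, 535.55, 222.631] pointing down, gripper open.
Joint ranges: [-164.24, 164.24], [-49.07, 125.15], [9.68, 141.18], [-86.29, 266.29], [3.28, 154.24], [-151.56, 151.56]. Speed limits (degrees/s): [147.25, 147.25, 172.46, 180, 180, 180].

## Interface

Orientations are given as [roll, pitch, yaw] about the fixed x, y, z axes, in that order (R = Rz(yaw) Ry(pitch) Rx(roll)).
In Python, from rig import ctrl gives the robot as it stands.
- The arm moves only by the tool drive_tool, never from a script. Its argument "series" is a list of rows, each a list of 5 numbers: the gripper command: -1 is fully open, 1 is shut, values between are in proportion, then the shift along the tool's x, y, z in cm, then the turn about the tool's z in degrees. A call has 1 to 5 rows; each row shifts and turns the commanded pose from where the row before left it, along the tool's axes as they then stand; what a row does not reach is not made up. A row lasts 1/8 s, in which the tool goes at most 62.5 mm and 10.7 degrees, less where a joint would pass 70% of its speed; a pose out of reach is approached as far as the arm can. A call with a gripper value outside its range is refused whole. The fingers move at their own pace and stop on an object; the grip force is fixed at half the most. Time passes only in rows, so rows that do not move let the fingers close. It gives the time, the measured TCP pose, the force and the opening at its end, in the units of the state.
- ctrl.state(): the state, without advancing time (a new reading comes with each control period).
- ctrl.get_image(name): name is "scene" or "side" or "wrist"; returns (picture, depth): 420x560x3 uint8, blue, green, red; 420x560 float32, mm along the optical axis (not along the pixel's ray), 0 where there is no reading.
- ctrl.camera_model(name): a dict with "vertical_fov" (degrees; the focal length in pixels is half the picture's height over the tangent of half this angle, whatever the lens; pixels are square), "cx", "cy" (the principal point, pixels), "position" and "rotation" of the camera in the world. Camera axes: x right, y down, z forward; pixel columns grow to the right and rows downward; lengths in mm; the calibration is good to about 2 mm. A picture is of the moment at which its call begins: read the wrist's pose just before it. camera_model takes no time and is no camera call; for the wrist camera it gives the pose at the moment of the call.
- ctrl.job_done(): hands the job in, once; it reports no verdict.
Trained networks look in the newest picture that a camera, given by its name, has taken for a name from the list of things; names that differ only in an ending like _2 or _b are one class to them, and where a whole thing is asked for, a point or a joint stands for the part that bears it (a point fixed in the world has none). Each returns a list of dicts, best first, with "score" (0 to 1); they miss things now and then, are a little off and sometimes report something else, mostly with a low value. They report only what shows in the picture. A call takes as long as a camera call.
- ctrl.recognise(query, camera): "bbox" ([left, top, width, height] in pixels, round what is visible of it).
- ctrl.silhouettes(query, camera): "pixels" (420x560 bool, what is visible of it) and "bbox" ([left, top, width, height] in pixels, round what is visible of it).
The state is a dict: "time_s": time; "joint_pos": joint angles; "qd": joint speeds; "joint_torque": joint torques, N m; "eef_pos": TCP position; "ee_rot": TCP orientation; "ft_force": force on the tool from outside, world axes, zero at the start; "moment": the same for the moment, N m; "finger_gap": finger opening in mm.
Only numpy, scipy, OpenCV 4.12 (cv2) and the standard library are available. Lean on these libraries where they do the work, as an engineer would, in place of code of your own. Each camera call takes 0.05 s, during which the arm holds its last target. There are 200 camera calls.

## Task

Open the dust port on the green junction box: push the red release button all the way down, turn the orange cap anticlockwise (seen from above) until you feel it come against its end stop, somewhat short of a quarter turn, and lift it straight off. Go gently, without pressing hard on the button, forcing the cap past its stop or pulling while it is still caught. Set the cap down gently in the empty part of the plywood tray, grip upwards, and let go, leaving the grey adaptor standing in the tray and everything else where it is.

Things in the scene. Friction and masses are not known exactly. Their poses are not given: they have to be found in the camera images.
- junction: green box, 130 (x) by 186 (y) by 60 high, fixed to the bench. Origin: underside, on the vertical axis of its port; the box spans x -65..65, y -68..118. A grey pipe stub, 50 dia., sticks out 48 at +x. Red button at y = +66. The cap starts locked with its x axis (ear) 73 degrees anticlockwise of the junction's x axis.
- port (a point): top centre of the port, an aluminium collar of 82 dia., 80 above the bench; inner steel lips hold the cap's lugs; a sprung disc pushes the cap up against them (6 N). Turned anticlockwise from locked, the cap meets a hard stop after 56 to 84 degrees: this varies, is not measured and must be felt as a jump in turning moment (friction before it: up to 0.3 N m).
- lockring: steel ring of lips inside the port, under the cap; origin on the port's axis at bench height. Gaps let the cap's lugs out only within the last 5 degrees before the end stop; anywhere else the lips hold it, and pulling with more than 16 N damages them. 12 of lift clears the lugs. The spigot has 1.2 of side play: held hard to one side, the lugs can still catch.
- endstop: small brass stop fixed in the lock ring, hit by one lug, 31 from the port's axis; hidden under the cap. Origin on the port's axis at bench height, so its position tells nothing. More than 16 N on it damages it: stop turning once the moment has risen by 0.1 to 0.2 N m.
- release (a joint): travel of the red release button, m: 0 up (locked), 0.009 fully down (its stop). It moves down against about 3.5 N of friction and stays where it is left. Its steel catch blocks the cap's ear until it is at least 6 mm down. More than 25 N on it damages it.
- release_top (a point): centre of the round red button's top face, 22 dia., 106 above the bench when up (97 when down), 66 from the port's axis, standing clear of the cap; press it vertically.
- cap: orange bayonet cap, about 180 g, 53.5 high, stands by itself. Origin: centre of its underside (68 above the bench while in the port). Black spigot 52.6 dia., z 0..14.5, with three lugs out to radius 33 at z 0..6; orange flange 84 dia., z 14.5..21.5, with one ear 10 wide reaching to radius 51 along +x; on top a bar grip 56 long (x), 16 wide (y), z 21.5..53.5.
- cap_grip (a point): middle of the cap's bar grip, on the cap's axis 40 above its origin: grip here across the bar's 16 mm width (the cap's y). Flange surface 18.5 below it, bar top 13.5 above it.
- tray: plywood tray, 180 (x) by 260 (y) by 34 high, walls 8, floor 8 thick, fixed to the bench. Origin: centre of the underside. Its +y end holds the adaptor; the -y half is empty (centre of the free space about y = -60).
- adaptor: loose grey hose adaptor, a stepped tube 60 dia. (46 at the top), 40 high, standing in the tray's +y end. Origin: centre of its underside.
- mallet: loose wooden mallet lying down, 250 long, 70 dia. Bystander.
- bowl: loose wooden bowl, 140 dia., 60 high. Bystander.
- glue: loose white glue bottle, 52 dia., 130 high. Bystander.
- wax: loose yellow wax tin, 80 dia., 45 high. Bystander.
- brush: loose brush lying on the bench, 200 long. Bystander.
- spoon: loose wooden spoon lying on the bench, 200 long. Bystander.

How it is judged:
By the outcome, as a careful person would: the job done as asked, in the order asked, and still so for the second after the job is handed in, with the robot touching nothing.
It also fails if it takes over 72 s, if anything falls off the work surface, if the arm or the gripper's body presses on something with over 40 N, if the wrist force passes 120 N, or if a joint passes its speed limit or range.

## Working session

There is one attempt and no reset: what is moved stays moved. The work goes in short steps, Python scripts to look and compute and a tool call to move; the robot and the scene stay as the last step left them, time stands still between calls to the robot, and variables do not carry over. Pictures are saved under pics/ and viewed, about 8 in all and at most 12, crops included, and the job is handed in when it is done.

Besides the shell and the picture viewer there is one more tool, called after "Emit:" by a JSON object that holds its "method" and its "body", one argument or row to a line. drive_tool: Moves the arm, as the interface text tells. Its arguments: {"type":"object","properties":{"series":{"type":"array"}},"required":["series"]}

```bash
mkdir -p pics; cat > h.py <<'E'
import numpy as np, cv2
from rig import ctrl
def world(name,d,m=None):
    v,u=np.nonzero((d>0) if m is None else (m&(d>0)))
    c=ctrl.camera_model(name) if not isinstance(name,dict) else name
    f=210/np.tan(np.radians(c["vertical_fov"])/2)
    z=d[v,u]; p=np.stack([(u-c["cx"])/f*z,(v-c["cy"])/f*z,z],1)
    return p@np.array(c["rotation"]).T+np.array(c["position"])
E
python3 - <<'E'
from h import *
s=ctrl.state();print({k:np.round(v,3).tolist() for k,v in s.items()})
for n in("scene","side"):
    im,d=ctrl.get_image(n);cv2.imwrite(f"pics/{n}0.png",im)
    c=ctrl.camera_model(n)
    print(n,np.round(c["position"]),c["vertical_fov"])
    for q in("junction","release","cap","tray","adaptor","mallet","bowl","glue","wax"):
        r=ctrl.silhouettes(q,n)
        for o in r[:2]:
            w=world(n,d,o["pixels"])
            print(q,round(o["score"],2),o["bbox"],len(w),np.round(np.median(w,0)) if len(w) else'',np.round(np.percentile(w,[2,98],axis=0)).tolist() if len(w) else '')
E
```

```text
{'time_s': 0.0, 'joint_pos': [59.948, 5.263, 70.581, -0.002, 104.267, -3.25], 'qd': [0.0, -0.012, -0.064, -0.0, -0.054, 0.058], 'joint_torque': [-0.002, -44.644, -40.645, 0.07, 0.029, -0.0], 'eef_pos': [270.427, 535.269, 221.515], 'ee_rot': [-179.889, -0.004, 153.197], 'ft_force': [-0.39, -0.078, 0.357], 'moment': [0.048, 0.035, -0.034], 'finger_gap': 87.477}
scene [1514.  -18. 1099.] 43.21426459295958Traceback (most recent call last):
  File "<stdin>", line 10, in <module>
  File "h.py", line 8, in world
    return p@np.array(c["rotation"]).T+np.array(c["position"])
           ~~~~~~~~~~~~~~~~~~~~~~~~~~~^~~~~~~~~~~~~~~~~~~~~~~~
ValueError: operands could not be broadcast together with shapes (2979,) (3,)
```

```bash
cat > h.py <<'E'
import numpy as np, cv2
from rig import ctrl
from scipy.spatial.transform import Rotation as R
def world(name,d,m=None):
    v,u=np.nonzero((d>0) if m is None else (m&(d>0)))
    c=ctrl.camera_model(name) if not isinstance(name,dict) else name
    f=210/np.tan(np.radians(c["vertical_fov"])/2)
    z=d[v,u]; p=np.stack([(u-c["cx"])/f*z,(v-c["cy"])/f*z,z],1)
    return R.from_euler("xyz",c["rotation"],degrees=True).apply(p)+np.array(c["position"])
E
python3 - <<'E'
from h import *
for n in("scene","side"):
    im,d=ctrl.get_image(n);cv2.imwrite(f"pics/{n}0.png",im)
    c=ctrl.camera_model(n)
    print(n,np.round(c["position"]),c["rotation"],c["vertical_fov"])
    for q in("junction","release","cap","tray","adaptor","mallet","bowl","glue","wax"):
        r=ctrl.silhouettes(q,n)
        for o in r[:2]:
            w=world(n,d,o["pixels"])
            print(q,round(o["score"],2),o["bbox"],len(w),np.round(np.median(w,0)) if len(w) else'',np.round(np.percentile(w,[2,98],axis=0)).tolist() if len(w) else '')
E
```

```text
scene [1514.  -18. 1099.] [-135.66006425    0.55438608   88.06062855] 43.21426459295958
junction 0.92 [333.2, 186.9, 74.4, 65.3] 2951 [546. 242.  59.] [[443.0, 154.0, 7.0], [613.0, 340.0, 96.0]]
release 0.3 [208.2, 204.5, 17.1, 22.3] 377 [ 504. -172.   29.] [[463.0, -199.0, 7.0], [520.0, -145.0, 51.0]]
cap 0.67 [345.8, 183.3, 33.7, 25.6] 598 [507. 224.  93.] [[469.0, 190.0, 84.0], [535.0, 267.0, 125.0]]
tray 0.57 [129.6, 192.9, 105.7, 63.7] 5070 [ 507. -263.   11.] [[403.0, -384.0, 1.0], [607.0, -123.0, 37.0]]
adaptor 0.57 [207.3, 204.1, 19.1, 24.1] 378 [ 503. -171.   30.] [[463.0, -196.0, 9.0], [520.0, -145.0, 51.0]]
mallet 0.65 [260.3, 274.7, 105.1, 28.2] 1994 [771.  32.  54.] [[735.0, -47.0, 28.0], [790.0, 188.0, 73.0]]
bowl 0.67 [71.1, 202.8, 51.1, 46.1] 1781 [ 515. -500.   34.] [[474.0, -553.0, 3.0], [604.0, -428.0, 62.0]]
glue 0.6 [444.2, 185.5, 22.6, 42.6] 648 [538. 481.  73.] [[517.0, 463.0, 11.0], [550.0, 505.0, 133.0]]
glue 0.33 [377.2, 188.3, 14.8, 19.8] 131 [518. 288.  93.] [[472.0, 272.0, 63.0], [526.0, 300.0, 110.0]]
wax 0.94 [265.5, 176.6, 26.2, 31.8] 646 [419.  11.  4
[... 689 characters left out ...]
, 22.3, 22.6] 287 [ 492. -186.   29.] [[464.0, -203.0, 6.0], [522.0, -149.0, 52.0]]
mallet 0.55 [328.2, 177.6, 27.2, 61.7] 891 [753.   3.  58.] [[721.0, -53.0, 10.0], [784.0, 188.0, 74.0]]
bowl 0.59 [248.4, 163.1, 21.2, 19.5] 322 [495. 218.  92.] [[458.0, 187.0, 82.0], [533.0, 266.0, 124.0]]
glue 0.77 [242.5, 117.8, 19.3, 27.8] 310 [523. 472.  71.] [[500.0, 459.0, 0.0], [556.0, 618.0, 132.0]]
glue 0.51 [326.1, 179.2, 28.2, 59.1] 914 [752.  11.  57.] [[721.0, -53.0, 3.0], [783.0, 188.0, 74.0]]
wax 0.97 [227.7, 222.1, 21.4, 30.6] 464 [400.  -7.  43.] [[366.0, -31.0, 2.0], [433.0, 42.0, 50.0]]
wax 0.33 [243.8, 162.3, 24.0, 19.8] 320 [496. 218.  92.] [[460.0, 187.0, 84.0], [534.0, 261.0, 125.0]]
```

View pics/scene0.png

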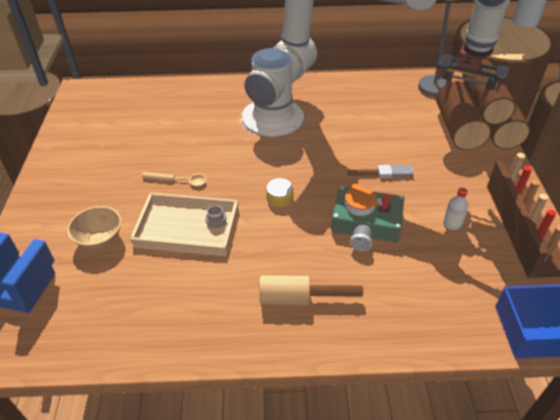

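View pics/side0.png

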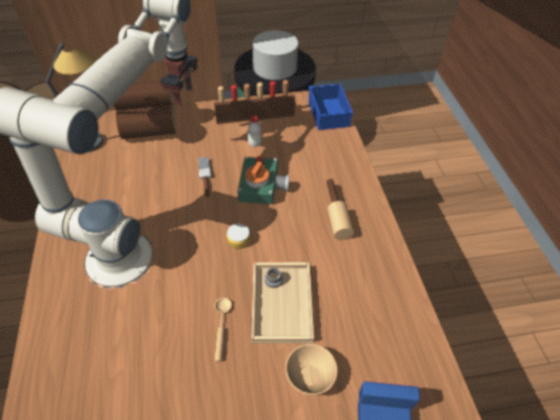

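Emit:
{"method": "drive_tool", "body": {
  "series": [
    [-1,-4.9,-2.2,-2,0],
    [-1,-4.9,-2.2,-2,0],
    [-1,-4.9,-2.2,-2,0],
    [-1,-4.9,-2.2,-2,0],
    [-1,-4.9,-2.2,-2,0]
  ]
}}

```text
time_s: 1.72
eef_pos: [440.5, 325.4, 323.4]
ee_rot: [180.0, 0.0, 153.2]
ft_force: [0.2, 0.9, 0.2]
finger_gap: 87.7
```

Emit:
{"method": "drive_tool", "body": {
  "series": [
    [-1,-4.9,-2.2,-2,0],
    [-1,0,0,0,0],
    [-1,0,0,0,0],
    [-1,0,0,0,0]
  ]
}}

```text
time_s: 2.22
eef_pos: [472.6, 286.2, 341.9]
ee_rot: [-180.0, -0.1, 153.3]
ft_force: [0.4, -1.0, 0.3]
finger_gap: 88.0
```

```bash
cat > look.py <<'E'
from h import *
import sys
tag=sys.argv[1]
s=ctrl.state();c=ctrl.camera_model("wrist");im,d=ctrl.get_image("wrist")
cv2.imwrite(f"pics/{tag}.png",im)
np.savez(f"pics/{tag}.npz",d=d,im=im,pos=c["position"],rot=c["rotation"],fov=c["vertical_fov"],cx=c["cx"],cy=c["cy"])
print(np.round(s["eef_pos"],1),np.round(s["ee_rot"],2),np.round(s["ft_force"],2),np.round(s["moment"],3),np.round(c["position"]),np.round(c["rotation"],1),c["vertical_fov"])
for q in("release_top","cap","junction"):
    for o in ctrl.silhouettes(q,"wrist")[:2]:
        w=world(c,d,o["pixels"])
        if len(w): print(q,round(o["score"],2),o["bbox"],len(w),np.round(np.median(w,0),1),np.round(np.percentile(w,[2,98],axis=0)).tolist())
E
python3 look.py w1
```

```text
[472.6 286.2 341.9] [-1.7995e+02 -6.0000e-02  1.5331e+02] [ 0.41 -0.98  0.28] [-0.045  0.067  0.001] [411. 317. 504.] [1.653e+02 1.000e-01 6.340e+01] 65.8484550092934
release_top 0.95 [283.5, 204.0, 29.2, 19.1] 435 [512.3 288.  103.4] [[505.0, 270.0, 66.0], [530.0, 301.0, 107.0]]
cap 0.85 [222.3, 193.2, 66.2, 61.0] 3012 [494.7 230.3  89.5] [[461.0, 190.0, 87.0], [535.0, 266.0, 122.0]]
junction 0.64 [197.9, 154.4, 140.2, 132.8] 9749 [504.1 269.7  59.4] [[429.0, 161.0, 26.0], [607.0, 345.0, 105.0]]
```

View pics/w1.png

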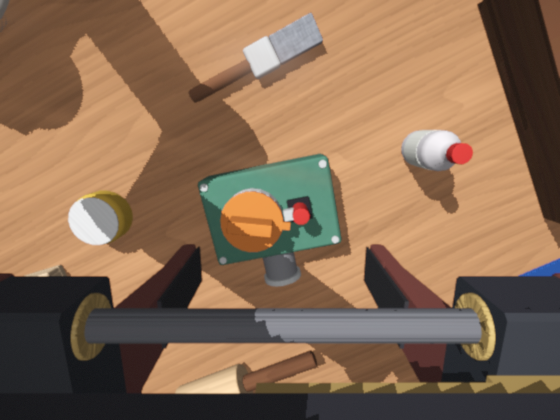

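The wrist view shows the box at (270,210), the cap at (255,222), the red button at (301,214), and the ear at (285,226) beside the steel catch. Next I fit these precisely.

```bash
cat > fit.py <<'E'
from h import *
import sys
z=np.load(f"pics/{sys.argv[1]}.npz"); c=dict(position=z["pos"],rotation=z["rot"],vertical_fov=float(z["fov"]),cx=float(z["cx"]),cy=float(z["cy"]))
im,d=z["im"],z["d"]
h=cv2.cvtColor(im,cv2.COLOR_BGR2HSV)
H,S,V=h[...,0],h[...,1],h[...,2]
def pts(m): return world(c,d,m)
near=np.zeros(H.shape,bool);near[140:300,180:360]=1
if len(sys.argv)>2: near[:]=1
def sel(w,lo,hi,ctr=(505,240),r=130): return w[(w[:,2]>lo)&(w[:,2]<hi)&(np.hypot(w[:,0]-ctr[0],w[:,1]-ctr[1])<r)]
r=pts(near&((H<4)|(H>174))&(S>150)); t=sel(r,101,111); 
(b,rad)=cv2.minEnclosingCircle(t[:,:2].astype(np.float32)); print("button",len(t),t.mean(0).round(1),np.round(b,1),round(rad,1))
o=pts(near&(H>=4)&(H<20)&(S>150)); g=sel(o,118,127)
rc=cv2.minAreaRect(g[:,:2].astype(np.float32)); bx=cv2.boxPoints(rc); print("bar",len(g),g.mean(0).round(1),rc)
e=max(((bx[i]-bx[i-1]) for i in range(4)),key=np.linalg.norm); print("bar ang",np.degrees(np.arctan2(e[1],e[0])))
f=sel(o,85,94);f=f[np.hypot(*(f[:,:2]-np.array(rc[0])).T)<43]; print("flange", len(f),cv2.minEnclosingCircle(f[:,:2].astype(np.float32)),np.median(f[:,2]))
gr=sel(pts(near&(H>60)&(H<100)&(S>80)),55,64)
rc=cv2.minAreaRect(gr[:,:2].astype(np.float32)); print("box",len(gr),rc, cv2.boxPoints(rc).round(1).tolist())
E
python3 fit.py w1
```

```text
button 219 [515.4 290.8 105.4] [515.9 290.4] 10.9
bar 564 [498.  227.1 120.9] ((498.43017578125, 226.8350372314453), (55.564903259277344, 16.492267608642578), 57.48143768310547)
bar ang -122.51855
flange 2115 ((499.1278991699219, 227.1977996826172), 42.080780029296875) 89.16596854365196
box 5744 ((504.0599670410156, 251.67599487304688), (181.1343231201172, 127.30003356933594), 74.63911437988281) [[418.70001220703125, 181.1999969482422], [541.4000244140625, 147.5], [589.4000244140625, 322.1000061035156], [466.70001220703125, 355.8999938964844]]
```

Emit:
{"method": "drive_tool", "body": {
  "series": [
    [1,0,0,0,10.6],
    [1,0,0,0,10.6],
    [1,0,0,0,10.6],
    [1,0,0,0,10.6],
    [1,0,0,0,10.6]
  ]
}}

```text
time_s: 3.05
eef_pos: [473.1, 285.6, 342.5]
ee_rot: [-180.0, 0.0, 99.9]
ft_force: [-0.3, -0.7, -0.3]
finger_gap: 41.2
```

Emit:
{"method": "drive_tool", "body": {
  "series": [
    [1,0,0,0,10.6],
    [1,0,0,0,10.6],
    [1,0,0,0,10.6],
    [1,0,0,0,10.6],
    [1,0,0,0,0]
  ]
}}

```text
time_s: 3.68
eef_pos: [473.2, 285.5, 342.5]
ee_rot: [-180.0, 0.0, 57.9]
ft_force: [-0.1, 0.7, 0.7]
finger_gap: 0.8
```

Emit:
{"method": "drive_tool", "body": {
  "series": [
    [1,1.35,1.7,5,0],
    [1,1.35,1.7,5,0],
    [1,0,0,5,0],
    [1,0,0,0,0],
    [1,0,0,0,0]
  ]
}}

```text
time_s: 4.3
eef_pos: [517.0, 290.4, 195.4]
ee_rot: [179.9, -0.2, 57.9]
ft_force: [0.6, 0.6, 1.2]
finger_gap: 0.5
```

```bash
python3 -c "
from h import *
s=ctrl.state();print({k:np.round(s[k],2).tolist() for k in('eef_pos','ee_rot','ft_force','moment','finger_gap','joint_pos')})"
```

```text
{'eef_pos': [517.04, 290.38, 195.38], 'ee_rot': [179.91, -0.15, 57.92], 'ft_force': [0.57, 0.58, 1.17], 'moment': [-0.06, 0.08, 0.07], 'finger_gap': 0.5, 'joint_pos': [26.03, 3.74, 74.83, 0.0, 101.25, 58.11]}
```

Emit:
{"method": "drive_tool", "body": {
  "series": [
    [1,0,0,4,0],
    [1,0,0,3,0],
    [1,0,0,0.9,0],
    [1,0,0,0,0],
    [1,0,0,0,0]
  ]
}}

```text
time_s: 4.92
eef_pos: [517.7, 290.5, 116.5]
ee_rot: [179.9, -0.2, 57.8]
ft_force: [0.1, 0.0, -0.3]
finger_gap: 0.6
```

Emit:
{"method": "drive_tool", "body": {
  "series": [
    [1,0,0,0.3,0],
    [1,0,0,0.2,0],
    [1,0,0,0.2,0],
    [1,0,0,0,0]
  ]
}}

```text
time_s: 5.42
eef_pos: [516.5, 289.9, 106.5]
ee_rot: [-180.0, 0.0, 57.8]
ft_force: [0.0, -0.2, 0.4]
finger_gap: 0.4
```

Emit:
{"method": "drive_tool", "body": {
  "series": [
    [1,0,0,0.2,0],
    [1,0,0,0.2,0],
    [1,0,0,0.1,0],
    [1,0,0,0,0]
  ]
}}

```text
time_s: 5.92
eef_pos: [516.6, 289.9, 101.7]
ee_rot: [180.0, -0.0, 57.8]
ft_force: [-1.3, -0.0, 2.3]
finger_gap: 0.7
```

Emit:
{"method": "drive_tool", "body": {
  "series": [
    [1,0,0,0.1,0],
    [1,0,0,0.1,0],
    [1,0,0,0,0]
  ]
}}

```text
time_s: 6.3
eef_pos: [516.6, 289.9, 99.5]
ee_rot: [-180.0, 0.0, 57.8]
ft_force: [-1.4, 0.7, 2.1]
finger_gap: 0.5
```

Emit:
{"method": "drive_tool", "body": {
  "series": [
    [1,0,0,0.1,0],
    [1,0,0,0.05,0],
    [1,0,0,0,0]
  ]
}}

```text
time_s: 6.68
eef_pos: [516.6, 289.9, 98.1]
ee_rot: [180.0, -0.0, 57.8]
ft_force: [-1.1, 1.1, 3.0]
finger_gap: 0.5
```

Emit:
{"method": "drive_tool", "body": {
  "series": [
    [1,0,0,0.05,0],
    [1,0,0,0,0]
  ]
}}

```text
time_s: 6.92
eef_pos: [516.6, 289.9, 97.6]
ee_rot: [180.0, -0.0, 57.8]
ft_force: [-0.4, -0.3, 2.8]
finger_gap: 0.4
```

Emit:
{"method": "drive_tool", "body": {
  "series": [
    [1,0,0,0.05,0],
    [1,0,0,0,0]
  ]
}}

```text
time_s: 7.18
eef_pos: [516.6, 289.9, 97.3]
ee_rot: [180.0, -0.0, 57.8]
ft_force: [-0.3, 0.9, 3.9]
finger_gap: 0.4
```

Emit:
{"method": "drive_tool", "body": {
  "series": [
    [1,0,0,0.05,0],
    [1,0,0,0,0]
  ]
}}

```text
time_s: 7.42
eef_pos: [516.7, 290.0, 97.3]
ee_rot: [180.0, -0.0, 57.8]
ft_force: [-0.2, -0.1, 5.2]
finger_gap: 0.6
```

Emit:
{"method": "drive_tool", "body": {
  "series": [
    [1,0,0,0.03,0],
    [1,0,0,0,0]
  ]
}}

```text
time_s: 7.68
eef_pos: [516.7, 290.0, 97.3]
ee_rot: [180.0, -0.0, 57.8]
ft_force: [-2.1, -0.9, 6.9]
finger_gap: 0.4
```

Emit:
{"method": "drive_tool", "body": {
  "series": [
    [1,0,0,-3,0],
    [0.1,0,0,-5,0],
    [0.1,-3.14,0.9,-4,0],
    [0.1,-3.14,0.9,0,0],
    [0.1,0,0,0,0]
  ]
}}

```text
time_s: 8.3
eef_pos: [498.3, 225.7, 216.6]
ee_rot: [180.0, -0.0, 57.7]
ft_force: [-0.4, 0.8, 0.1]
finger_gap: 36.7
```

Emit:
{"method": "drive_tool", "body": {
  "series": [
    [0.1,0,0,0,0],
    [0.1,0,0,0,0]
  ]
}}

```text
time_s: 8.55
eef_pos: [498.2, 227.7, 215.2]
ee_rot: [-179.9, 0.1, 57.8]
ft_force: [0.5, 0.5, -0.3]
finger_gap: 39.5
```

```bash
python3 look.py w2; sed -i 's/t=sel(r,101,111)/t=sel(r,93,111)/' fit.py; python3 fit.py w2 all
```

```text
[498.2 227.7 215.2] [-1.7993e+02  8.0000e-02  5.7840e+01] [ 0.45  0.45 -0.26] [-0.047  0.078  0.017] [536. 287. 377.] [ 1.651e+02  1.000e-01 -3.210e+01] 65.8484550092934
release_top 0.98 [248.8, 127.5, 30.0, 36.0] 737 [515.  287.   96.2] [[506.0, 269.0, 77.0], [526.0, 300.0, 98.0]]
cap 0.6 [239.1, 152.2, 87.5, 103.3] 6477 [501.7 230.4  89.4] [[462.0, 190.0, 88.0], [536.0, 266.0, 122.0]]
junction 0.96 [183.2, 62.7, 205.4, 212.3] 20173 [530.  275.   59.5] [[439.0, 163.0, 39.0], [608.0, 344.0, 96.0]]
button 503 [516.1 290.6  96.6] [516.  290.2] 10.8
bar 1246 [499.2 227.3 121.1] ((498.6514892578125, 226.6951446533203), (55.41963195800781, 15.140007972717285), 58.265625)
bar ang -121.73436
flange 4673 ((499.54705810546875, 227.09713745117188), 42.13080978393555) 89.21014962821647
box 9080 ((505.1451416015625, 249.34445190429688), (177.13101196289062, 125.94892883300781), 74.45867919921875) [[420.70001220703125, 180.89999389648438], [542.0999755859375, 147.10000610351562], [589.5, 317.79998779296875], [468.20001220703125, 351.5]]
```

View pics/w2.png

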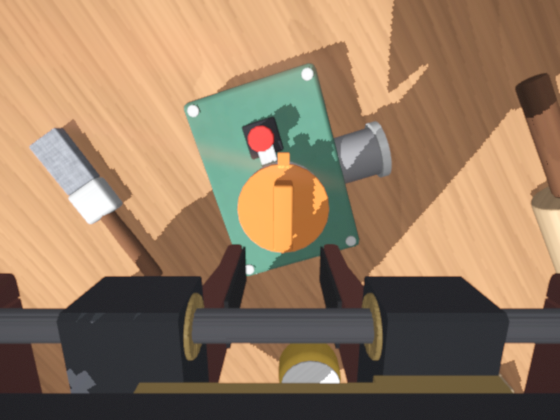

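The button is down (top at z 96.6, pixel (261,138)); the bar at (283,208) lies between the fingers, aligned with them. I'll descend and grip it.

Emit:
{"method": "drive_tool", "body": {
  "series": [
    [0.1,0,0.1,5,0],
    [0.1,0,0,4,0],
    [0.1,0,0,2,0],
    [0.1,0,0,0.5,0],
    [0.1,0,0,0,0]
  ]
}}

```text
time_s: 9.38
eef_pos: [499.8, 226.9, 102.6]
ee_rot: [179.9, -0.1, 57.8]
ft_force: [-0.5, -0.0, 0.1]
finger_gap: 39.2
```

Emit:
{"method": "drive_tool", "body": {
  "series": [
    [0.1,0,0,0.4,0],
    [0.1,0,0,0,0],
    [0.1,0,0,0,0]
  ]
}}

```text
time_s: 9.75
eef_pos: [499.4, 226.7, 97.9]
ee_rot: [180.0, -0.0, 57.8]
ft_force: [0.5, -0.1, -0.4]
finger_gap: 39.2
```

Emit:
{"method": "drive_tool", "body": {
  "series": [
    [0.1,0,0,0.4,0],
    [0.1,0,0,0,0],
    [1,0,0,0,0],
    [1,0,0,0,0],
    [1,0,0,0,0]
  ]
}}

```text
time_s: 10.38
eef_pos: [498.9, 226.9, 93.4]
ee_rot: [-179.9, -0.0, 57.8]
ft_force: [-1.8, 1.2, 0.4]
finger_gap: 15.9
```

Emit:
{"method": "drive_tool", "body": {
  "series": [
    [1,0,0,0,0],
    [1,0,0,0,0],
    [1,0,0,0,0]
  ]
}}

```text
time_s: 10.75
eef_pos: [498.9, 226.9, 93.4]
ee_rot: [-180.0, 0.0, 57.8]
ft_force: [-3.6, 1.6, 1.1]
finger_gap: 15.9
```

```bash
cat > st.py <<'E'
from h import *
s=ctrl.state();print({k:np.round(s[k],3).tolist() for k in('eef_pos','ee_rot','ft_force','moment','finger_gap')},round(s['joint_torque'][5],3))
E
python3 st.py
```

```text
{'eef_pos': [498.906, 226.868, 93.385], 'ee_rot': [-179.959, 0.002, 57.814], 'ft_force': [-3.581, 1.569, 1.125], 'moment': [0.257, 0.7, 0.001], 'finger_gap': 15.935} 0.005
```

Emit:
{"method": "drive_tool", "body": {
  "series": [
    [1,0,-0.05,0,0],
    [1,0,0,0,-2],
    [1,0,0,0,-2],
    [1,0,0,0,0]
  ]
}}

```text
time_s: 11.25
eef_pos: [499.1, 226.7, 93.4]
ee_rot: [180.0, -0.0, 61.8]
ft_force: [-0.3, 0.2, 1.1]
finger_gap: 16.2
```

```bash
python3 st.py
```

```text
{'eef_pos': [499.129, 226.732, 93.405], 'ee_rot': [179.96, -0.012, 61.83], 'ft_force': [-0.282, 0.173, 1.126], 'moment': [0.029, 0.192, 0.089], 'finger_gap': 16.21} -0.08
```

Emit:
{"method": "drive_tool", "body": {
  "series": [
    [1,0,0,0,-4],
    [1,0,0,0,-4],
    [1,0,0,0,-4],
    [1,0,0,0,-4],
    [1,0,0,0,0]
  ]
}}

```text
time_s: 11.88
eef_pos: [499.0, 226.7, 93.4]
ee_rot: [180.0, 0.0, 77.8]
ft_force: [0.4, -0.9, 1.1]
finger_gap: 15.6
```

```bash
python3 st.py
```

```text
{'eef_pos': [499.012, 226.674, 93.39], 'ee_rot': [179.971, 0.014, 77.759], 'ft_force': [0.365, -0.906, 1.108], 'moment': [-0.02, 0.195, 0.099], 'finger_gap': 15.611} -0.244
```

Emit:
{"method": "drive_tool", "body": {
  "series": [
    [1,0,0,0,-4],
    [1,0,0,0,-4],
    [1,0,0,0,-4],
    [1,0,0,0,-4],
    [1,0,0,0,0]
  ]
}}

```text
time_s: 12.5
eef_pos: [498.9, 226.8, 93.4]
ee_rot: [180.0, 0.0, 93.7]
ft_force: [-0.3, -0.7, 1.4]
finger_gap: 15.7
```

```bash
python3 st.py
```

```text
{'eef_pos': [498.939, 226.753, 93.417], 'ee_rot': [179.984, 0.012, 93.694], 'ft_force': [-0.304, -0.688, 1.403], 'moment': [-0.126, 0.171, 0.138], 'finger_gap': 15.74} -0.237
```

Emit:
{"method": "drive_tool", "body": {
  "series": [
    [1,0,0,0,-4],
    [1,0,0,0,-4],
    [1,0,0,0,-4],
    [1,0,0,0,-2],
    [1,0,0,0,0]
  ]
}}

```text
time_s: 13.12
eef_pos: [498.8, 226.8, 93.4]
ee_rot: [-180.0, 0.0, 107.7]
ft_force: [-1.8, -0.9, 0.8]
finger_gap: 16.2
```

```bash
python3 st.py
```

```text
{'eef_pos': [498.795, 226.78, 93.39], 'ee_rot': [-179.996, 0.011, 107.71], 'ft_force': [-1.764, -0.913, 0.773], 'moment': [-0.156, 0.268, 0.011], 'finger_gap': 16.177} -0.123
```

```bash
cat > st.py <<'E'
from h import *
M=[];T=[];F=[]
for i in range(4):
    s=ctrl.state();M.append(s['moment'][2]);T.append(s['joint_torque'][5]);F.append(s['ft_force']);ctrl.get_image("side")
s=ctrl.state();print(round(s['time_s'],2),np.round(s['eef_pos'],2),'yaw',round(s['ee_rot'][2],2),'Mz',np.round(M,3),'T6',np.round(T,3),'F',np.round(np.mean(F,0),2))
E
python3 st.py
```

```text
13.32 [498.81 226.8   93.4 ] yaw 107.75 Mz [0.011 0.044 0.014 0.034] T6 [-0.123  0.014  0.042  0.037] F [-1.83 -0.5   1.77]
```

Emit:
{"method": "drive_tool", "body": {
  "series": [
    [1,0,0,0,-1.5],
    [1,0,0,0,-1.5],
    [1,0,0,0,0]
  ]
}}

```text
time_s: 13.7
eef_pos: [498.8, 226.9, 93.4]
ee_rot: [180.0, 0.0, 110.8]
ft_force: [-1.1, -0.4, 2.4]
finger_gap: 15.7
```

```bash
python3 st.py
```

```text
13.9 [498.84 226.89  93.39] yaw 110.8 Mz [0.004 0.052 0.067 0.097] T6 [-0.098  0.02   0.055  0.066] F [-1.6  -1.15  2.28]
```

Emit:
{"method": "drive_tool", "body": {
  "series": [
    [1,0,0,0,-1],
    [1,0,0,0,-1],
    [1,0,0,0,0]
  ]
}}

```text
time_s: 14.28
eef_pos: [498.8, 226.9, 93.4]
ee_rot: [180.0, -0.0, 112.8]
ft_force: [-1.3, 0.0, 3.2]
finger_gap: 16.0
```

```bash
python3 st.py
```

```text
14.47 [498.84 226.95  93.41] yaw 112.8 Mz [-0.036  0.042  0.058  0.037] T6 [-0.096 -0.018  0.008  0.016] F [-1.25 -0.61  2.74]
```

Emit:
{"method": "drive_tool", "body": {
  "series": [
    [1,0,0,0,-1],
    [1,0,0,0,0]
  ]
}}

```text
time_s: 14.72
eef_pos: [498.8, 226.9, 93.4]
ee_rot: [180.0, -0.0, 113.8]
ft_force: [-2.1, -0.2, 3.5]
finger_gap: 15.6
```

```bash
python3 st.py
```

```text
14.93 [498.83 226.94  93.4 ] yaw 113.8 Mz [ 0.016  0.028  0.057 -0.009] T6 [-0.096 -0.022  0.003  0.01 ] F [-1.2  -0.24  3.39]
```

Emit:
{"method": "drive_tool", "body": {
  "series": [
    [1,0,0,0,-1.5],
    [1,0,0,0,0]
  ]
}}

```text
time_s: 15.18
eef_pos: [498.8, 226.9, 93.4]
ee_rot: [180.0, -0.0, 115.3]
ft_force: [-1.7, -0.2, 3.3]
finger_gap: 15.8
```

```bash
python3 st.py
```

```text
15.38 [498.79 226.93  93.36] yaw 115.3 Mz [0.072 0.028 0.077 0.041] T6 [-0.09   0.009  0.041  0.053] F [-1.66 -0.29  3.57]
```

Emit:
{"method": "drive_tool", "body": {
  "series": [
    [1,0,0,0,-1.5],
    [1,0,0,0,0]
  ]
}}

```text
time_s: 15.62
eef_pos: [498.8, 226.9, 93.4]
ee_rot: [180.0, -0.0, 116.8]
ft_force: [-1.3, -0.1, 3.7]
finger_gap: 15.7
```

```bash
python3 st.py
```

```text
15.82 [498.82 226.9   93.4 ] yaw 116.8 Mz [0.1   0.079 0.086 0.062] T6 [-0.09   0.001  0.036  0.048] F [-1.59 -0.1   3.87]
```

Emit:
{"method": "drive_tool", "body": {
  "series": [
    [1,0,0,0,-1.5],
    [1,0,0,0,0]
  ]
}}

```text
time_s: 16.08
eef_pos: [498.8, 226.9, 93.4]
ee_rot: [180.0, -0.0, 118.3]
ft_force: [-1.7, -0.6, 4.3]
finger_gap: 15.9
```

```bash
python3 st.py
```

```text
16.27 [498.78 226.89  93.36] yaw 118.3 Mz [ 0.031  0.026  0.014 -0.021] T6 [-0.091  0.001  0.034  0.044] F [-1.38 -0.35  4.14]
```

Emit:
{"method": "drive_tool", "body": {
  "series": [
    [1,0,0,0,-1.5],
    [1,0,0,0,0]
  ]
}}

```text
time_s: 16.52
eef_pos: [498.8, 226.9, 93.3]
ee_rot: [-180.0, -0.0, 119.8]
ft_force: [-1.2, 0.9, 3.3]
finger_gap: 16.1
```

```bash
python3 st.py
```

```text
16.73 [498.78 226.89  93.32] yaw 119.8 Mz [0.049 0.089 0.001 0.027] T6 [-0.097 -0.009  0.024  0.036] F [-1.41  0.06  4.39]
```

Emit:
{"method": "drive_tool", "body": {
  "series": [
    [1,0,0,0,-1.5],
    [1,0,0,0,0]
  ]
}}

```text
time_s: 16.98
eef_pos: [498.8, 226.9, 93.3]
ee_rot: [-180.0, -0.0, 121.3]
ft_force: [-1.9, 0.6, 4.1]
finger_gap: 16.3
```

```bash
python3 st.py
```

```text
17.18 [498.78 226.85  93.29] yaw 121.3 Mz [0.027 0.003 0.06  0.048] T6 [-0.104 -0.015  0.018  0.031] F [-1.87 -0.56  4.1 ]
```

Emit:
{"method": "drive_tool", "body": {
  "series": [
    [1,0,0,0,-1.5],
    [1,0,0,0,0]
  ]
}}

```text
time_s: 17.42
eef_pos: [498.7, 227.1, 93.3]
ee_rot: [180.0, -0.0, 122.8]
ft_force: [-2.8, 0.5, 4.0]
finger_gap: 15.9
```

```bash
python3 st.py
```

```text
17.62 [498.76 227.11  93.33] yaw 122.81 Mz [-0.136 -0.152 -0.114 -0.081] T6 [-0.232 -0.134 -0.098 -0.086] F [-2.63  0.8   4.02]
```

Emit:
{"method": "drive_tool", "body": {
  "series": [
    [1,0,0,0,0.7],
    [1,0,0,-0.05,0],
    [1,0,0,-0.05,0],
    [1,0,0,0,0]
  ]
}}

```text
time_s: 18.12
eef_pos: [498.8, 227.0, 94.3]
ee_rot: [180.0, -0.0, 122.1]
ft_force: [-1.3, 1.4, 3.1]
finger_gap: 16.1
```

```bash
python3 st.py
```

```text
18.32 [498.83 226.99  94.33] yaw 122.1 Mz [-0.032  0.018  0.02  -0.001] T6 [-0.002 -0.001 -0.001 -0.   ] F [-1.27  1.8   2.57]
```

Emit:
{"method": "drive_tool", "body": {
  "series": [
    [1,0,0,-0.1,0],
    [1,0,0,-0.05,0],
    [1,0,0,0,0]
  ]
}}

```text
time_s: 18.7
eef_pos: [498.7, 226.9, 95.4]
ee_rot: [-180.0, -0.0, 122.1]
ft_force: [-0.6, 2.8, -0.4]
finger_gap: 15.7
```

```bash
python3 st.py
```

```text
18.9 [498.72 226.85  95.42] yaw 122.1 Mz [ 0.031  0.004  0.013 -0.035] T6 [-0.002 -0.001  0.    -0.005] F [ 0.2   2.67 -0.85]
```

Emit:
{"method": "drive_tool", "body": {
  "series": [
    [1,0,0,-0.05,0],
    [1,0,0,-0.05,0],
    [1,0,0,0,0]
  ]
}}

```text
time_s: 19.27
eef_pos: [498.6, 226.7, 96.5]
ee_rot: [-180.0, -0.0, 122.1]
ft_force: [0.1, 2.5, -3.4]
finger_gap: 15.8
```

```bash
python3 st.py
```

```text
19.48 [498.66 226.78  96.75] yaw 122.09 Mz [-0.053 -0.107  0.034 -0.073] T6 [-0.062 -0.061 -0.06  -0.058] F [-0.75  1.94 -3.1 ]
```

Emit:
{"method": "drive_tool", "body": {
  "series": [
    [1,0,0,-0.1,0],
    [1,0,0,0,0],
    [1,0,0,0,0]
  ]
}}

```text
time_s: 19.85
eef_pos: [498.7, 226.8, 97.9]
ee_rot: [-180.0, 0.0, 122.1]
ft_force: [-1.3, 0.0, -1.4]
finger_gap: 15.9
```

```bash
python3 st.py
```

```text
20.05 [498.75 226.81  97.92] yaw 122.09 Mz [-0.013 -0.057 -0.022 -0.007] T6 [-0.043 -0.044 -0.045 -0.046] F [-1.52  1.35 -1.93]
```

Force has settled at the cap's weight (−1.9 N), so it is free. I'll keep lifting.

Emit:
{"method": "drive_tool", "body": {
  "series": [
    [1,0,0,-0.2,0],
    [1,0,0,-0.2,0],
    [1,0,0,-0.2,0],
    [1,0,0,0,0]
  ]
}}

```text
time_s: 20.55
eef_pos: [498.8, 226.8, 104.2]
ee_rot: [180.0, 0.0, 122.1]
ft_force: [-2.0, -0.2, -1.1]
finger_gap: 15.8
```

```bash
python3 st.py
```

```text
20.75 [498.85 226.85 104.12] yaw 122.1 Mz [-0.006  0.02  -0.011 -0.011] T6 [-0.013 -0.016 -0.018 -0.019] F [-2.27  0.24 -1.01]
```

Emit:
{"method": "drive_tool", "body": {
  "series": [
    [1,0,0,-0.5,0],
    [1,0,0,-0.8,0],
    [1,0,0,-1.2,0],
    [1,0,0,-4,0],
    [1,0,0,-4,0]
  ]
}}

```text
time_s: 21.38
eef_pos: [498.8, 226.8, 210.6]
ee_rot: [180.0, 0.0, 122.1]
ft_force: [0.0, -0.1, -0.3]
finger_gap: 15.5
```

```bash
python3 st.py; python3 - <<'E'
from h import *
for n in("scene","side"):
    im,d=ctrl.get_image(n); 
    r=ctrl.silhouettes("tray",n)[0]; w=world(n,d,r["pixels"])
    q=w[(w[:,2]>29)&(w[:,2]<38)][:,:2].astype(np.float32)
    k=np.hypot(*(q-np.median(q,0)).T)<175
    rc=cv2.minAreaRect(q[k]);print(n,len(q),r["score"],rc,cv2.boxPoints(rc).round().tolist())
    a=ctrl.silhouettes("adaptor",n)[0];w=world(n,d,a["pixels"]);t=w[w[:,2]>44];print("adaptor",a["score"],t.mean(0).round(),len(t))
    # cap held
    for o in ctrl.silhouettes("cap",n)[:1]: print("cap",o["score"],np.median(world(n,d,o["pixels"]),0).round())
E
```

```text
21.57 [499.28 227.04 209.87] yaw 122.1 Mz [-0.017 -0.006 -0.041  0.051] T6 [-0.002 -0.    -0.002 -0.   ] F [ 0.08  0.07 -0.04]
scene 784 0.82 ((502.9668884277344, -252.66934204101562), (262.13824462890625, 187.21640014648438), 80.05028533935547) [[388.0, -366.0], [573.0, -398.0], [618.0, -140.0], [433.0, -107.0]]
adaptor 0.73 [ 492. -172.   48.] 86
cap 0.86 [513. 220. 208.]
side 646 0.92 ((504.3514404296875, -255.17706298828125), (263.9629211425781, 180.120849609375), 80.51139831542969) [[394.0, -371.0], [571.0, -400.0], [615.0, -140.0], [437.0, -110.0]]
adaptor 0.56 [ 491. -174.   48.] 63
cap 0.69 [501. 210. 204.]
```

Emit:
{"method": "drive_tool", "body": {
  "series": [
    [1,-2.27,-1.46,0,0],
    [1,-4.55,-2.91,0,0],
    [1,-4.55,-2.91,0,0],
    [1,-4.55,-2.91,0,0],
    [1,-4.55,-2.91,0,0]
  ]
}}

```text
time_s: 22.6
eef_pos: [496.3, -17.8, 208.7]
ee_rot: [180.0, 0.0, 122.1]
ft_force: [0.6, -0.1, -1.9]
finger_gap: 15.8
```

Emit:
{"method": "drive_tool", "body": {
  "series": [
    [1,-4.55,-2.91,0,0],
    [1,-4.55,-2.91,0,0],
    [1,-4.55,-2.91,0,0],
    [1,-4.55,-2.91,0,0],
    [1,-4.55,-2.91,0,0]
  ]
}}

```text
time_s: 23.22
eef_pos: [493.9, -287.9, 208.6]
ee_rot: [180.0, -0.0, 122.1]
ft_force: [0.2, 0.4, -2.2]
finger_gap: 15.7
```

Emit:
{"method": "drive_tool", "body": {
  "series": [
    [1,-2.27,-1.46,0,0],
    [1,0,0,0,0],
    [1,0,0,0,0]
  ]
}}

```text
time_s: 23.6
eef_pos: [494.0, -312.5, 208.6]
ee_rot: [180.0, -0.0, 122.1]
ft_force: [0.4, -0.0, -2.6]
finger_gap: 15.8
```

```bash
python3 st.py; python3 look.py w3
```

```text
23.8 [ 494.25 -312.11  209.17] yaw 122.19 Mz [ 0.037 -0.036 -0.052 -0.002] T6 [-0.007  0.002  0.005  0.005] F [ 0.16 -0.1  -2.29]
[ 494.2 -312.1  209.2] [1.7998e+02 2.0000e-02 1.2219e+02] [ 0.24 -0.52 -2.17] [-0.02   0.05   0.006] [ 458. -253.  371.] [165.2   0.   32.3] 65.8484550092934
release_top 0.4 [77.7, 13.1, 124.2, 162.5] 4503 [ 311.7 -261.8   12.6] [[292.0, -403.0, 0.0], [344.0, -216.0, 20.0]]
cap 0.95 [207.3, 166.2, 150.5, 143.0] 11547 [ 483.9 -295.6  205.2] [[457.0, -334.0, 203.0], [526.0, -272.0, 238.0]]
junction 0.7 [74.9, 14.5, 126.2, 162.2] 4529 [ 311.6 -261.7   12.6] [[292.0, -403.0, -0.0], [344.0, -216.0, 20.0]]
```

View pics/w3.png

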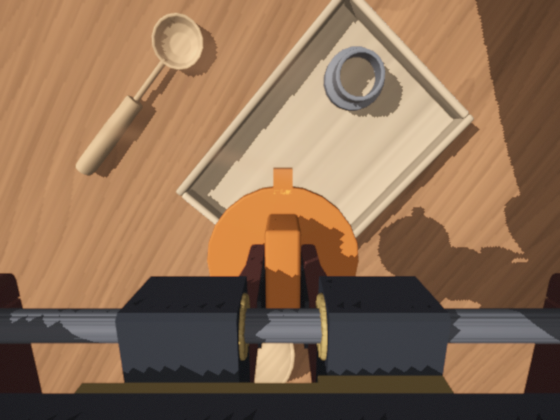

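The cap is held upright by the bar at (283,255), and the adaptor at (355,78) is well clear. I'll lower it.

Emit:
{"method": "drive_tool", "body": {
  "series": [
    [1,0,0,4,0],
    [1,0,0,5,0],
    [1,0,0,4,0],
    [1,0,0,2,0],
    [1,0,0,1,0]
  ]
}}

```text
time_s: 24.62
eef_pos: [493.9, -313.0, 48.4]
ee_rot: [-180.0, -0.0, 122.1]
ft_force: [0.7, 0.9, -2.4]
finger_gap: 15.8
```

Emit:
{"method": "drive_tool", "body": {
  "series": [
    [1,0,0,0.4,0],
    [1,0,0,0.3,0],
    [1,0,0,0,0]
  ]
}}

```text
time_s: 25.0
eef_pos: [494.3, -313.5, 42.8]
ee_rot: [180.0, 0.1, 122.1]
ft_force: [-0.8, -0.7, -2.2]
finger_gap: 16.0
```

```bash
python3 st.py
```

```text
25.2 [ 494.17 -313.34   42.44] yaw 122.1 Mz [-0.006  0.047  0.031  0.008] T6 [ 0.  0. -0.  0.] F [-0.34  0.13 -1.61]
```

Emit:
{"method": "drive_tool", "body": {
  "series": [
    [1,0,0,0.2,0],
    [1,0,0,0.2,0],
    [1,0,0,0.2,0],
    [1,0,0,0.1,0],
    [1,0,0,0,0]
  ]
}}

```text
time_s: 25.82
eef_pos: [493.8, -313.1, 34.7]
ee_rot: [-180.0, -0.0, 122.1]
ft_force: [-0.1, 0.1, -1.9]
finger_gap: 15.9
```

```bash
python3 st.py
```

```text
26.02 [ 493.96 -313.18   34.95] yaw 122.1 Mz [ 0.019 -0.048  0.001 -0.011] T6 [-0. -0. -0. -0.] F [-0.15 -0.38 -2.2 ]
```

Emit:
{"method": "drive_tool", "body": {
  "series": [
    [1,0,0,0.05,0],
    [1,0,0,0.05,0],
    [1,0,0,0,0]
  ]
}}

```text
time_s: 26.4
eef_pos: [493.8, -313.1, 33.8]
ee_rot: [-180.0, -0.0, 122.1]
ft_force: [0.4, -0.2, -1.9]
finger_gap: 15.9
```

```bash
python3 st.py
```

```text
26.6 [ 493.92 -313.18   33.84] yaw 122.1 Mz [ 0.015 -0.025  0.051  0.035] T6 [-0. -0. -0. -0.] F [ 0.44 -0.11 -2.05]
```

Emit:
{"method": "drive_tool", "body": {
  "series": [
    [1,0,0,0.05,0],
    [1,0,0,0.05,0],
    [1,0,0,0,0]
  ]
}}

```text
time_s: 26.98
eef_pos: [494.0, -313.2, 33.4]
ee_rot: [180.0, 0.0, 122.1]
ft_force: [-1.7, 0.9, 2.5]
finger_gap: 15.8
```

```bash
python3 st.py
```

```text
27.18 [ 493.98 -313.25   33.4 ] yaw 122.1 Mz [ 0.044 -0.054  0.016  0.008] T6 [0.007 0.007 0.007 0.007] F [-2.05  0.76  3.09]
```

Touched down (+3 N at the predicted height), so I release and rise.

Emit:
{"method": "drive_tool", "body": {
  "series": [
    [0.5,0,0,0,0],
    [0.3,0,0,0,0],
    [0.1,0,0,0,0],
    [0.1,0,0,0,0],
    [0.1,0,0,0,0]
  ]
}}

```text
time_s: 27.8
eef_pos: [493.9, -313.1, 32.8]
ee_rot: [180.0, -0.0, 122.1]
ft_force: [-0.1, -0.1, 0.2]
finger_gap: 39.4
```

Emit:
{"method": "drive_tool", "body": {
  "series": [
    [0.1,0,0,-0.5,0],
    [0.1,0,0,-2,0],
    [0.1,0,0,-5,0],
    [0.1,0,0,-5,0],
    [0.1,0,0,-5,0]
  ]
}}

```text
time_s: 28.42
eef_pos: [493.9, -313.1, 211.5]
ee_rot: [180.0, 0.1, 122.1]
ft_force: [0.5, 0.3, 0.1]
finger_gap: 39.9
```

Emit:
{"method": "drive_tool", "body": {
  "series": [
    [0.1,0,0,-5,0],
    [0.1,-3,0,-3,0],
    [0.1,0,0,0,0],
    [0.1,0,0,0,0]
  ]
}}

```text
time_s: 28.92
eef_pos: [509.6, -338.2, 287.6]
ee_rot: [-180.0, -0.0, 122.1]
ft_force: [-0.0, -0.1, -0.1]
finger_gap: 39.6
```

```bash
python3 look.py w4; python3 - <<'E'
from h import *
im,d=ctrl.get_image("side");c=im[120:360,180:420];cv2.imwrite("pics/side4.png",cv2.resize(c,None,fx=2.5,fy=2.5,interpolation=2))
for n in("scene","side"):
    im,d=ctrl.get_image(n)
    for q in("cap","adaptor","junction","release_top","glue","wax","mallet"):
        r=ctrl.silhouettes(q,n)[:1]
        for o in r:
            w=world(n,d,o["pixels"]);print(n,q,round(o["score"],2),np.round(np.median(w,0)),np.round(np.percentile(w,[2,98],axis=0)).tolist())
E
```

```text
[ 509.6 -338.2  287.6] [-1.7999e+02 -4.0000e-02  1.2210e+02] [-0.   -0.15 -0.1 ] [-0.034  0.034  0.003] [ 474. -280.  449.] [165.3   0.   32.2] 65.8484550092934
release_top 0.71 [251.4, 125.8, 59.8, 69.3] 3349 [ 492.7 -311.9   29.4] [[457.0, -351.0, 27.0], [531.0, -275.0, 62.0]]
cap 0.59 [254.3, 120.9, 63.0, 73.9] 3358 [ 493.  -311.4   29.4] [[458.0, -351.0, 27.0], [531.0, -275.0, 62.0]]
scene cap 0.82 [ 503. -308.   32.] [[471.0, -349.0, 25.0], [533.0, -274.0, 64.0]]
scene adaptor 0.95 [ 502. -172.   29.] [[460.0, -201.0, 8.0], [520.0, -144.0, 52.0]]
scene junction 0.91 [538. 239.  60.] [[435.0, 156.0, 3.0], [612.0, 342.0, 86.0]]
scene release_top 0.71 [ 503. -307.   32.] [[460.0, -349.0, 7.0], [533.0, -273.0, 64.0]]
scene glue 0.88 [538. 481.  71.] [[512.0, 463.0, 4.0], [550.0, 508.0, 133.0]]
scene wax 0.92 [417.  10.  43.] [[360.0, -26.0, 2.0], [439.0, 47.0, 51.0]]
scene mallet 0.73 [770.  34.  53.] [[727.0, -47.0, 18.0], [790.0, 189.0, 73.0]]
side cap 0.82 [ 491. -320.   32.] [[457.0, -351.0, 26.0], [530.0, -279.0, 65.0]]
side adaptor 0.42 [ 474. -194.   24.] [[465.0, -205.0, 10.0], [487.0, -179.0, 35.0]]
side junction 0.88 [507. 206.  66.] [[441.0, -340.0, 51.0], [571.0, 273.0, 651.0]]
side glue 0.84 [523. 471.  71.] [[503.0, 458.0, 7.0], [545.0, 490.0, 132.0]]
side wax 0.55 [400.  -6.  43.] [[364.0, -31.0, 5.0], [437.0, 43.0, 51.0]]
side mallet 0.75 [754.  10.  56.] [[721.0, -53.0, 1.0], [789.0, 186.0, 74.0]]
```

View pics/w4.png

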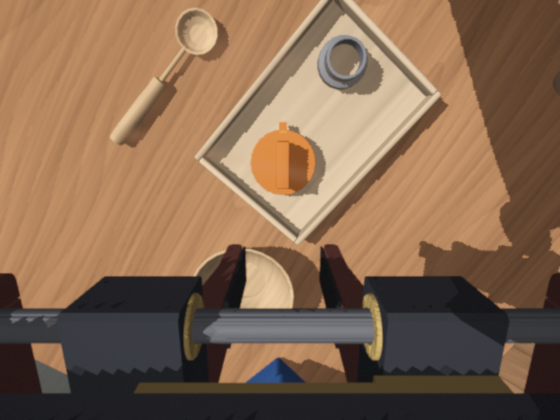

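View pics/side4.png

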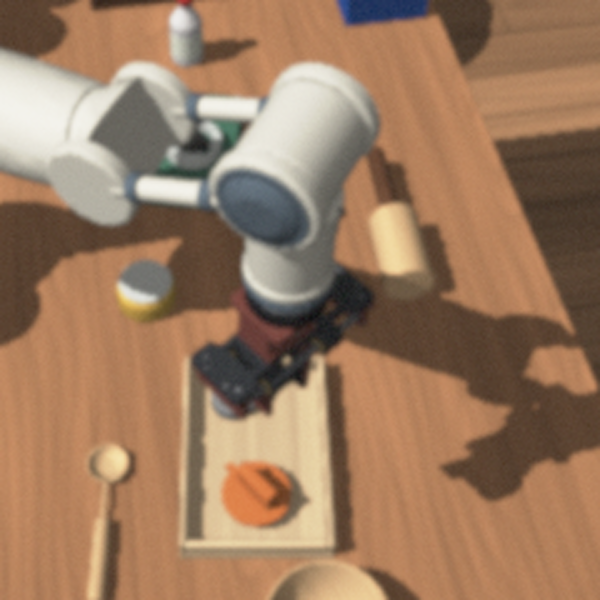

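The cap stands grip up in the empty half of the tray (wrist view (283,162)). The adaptor at (343,62) is still standing, and the arm is clear.

```bash
python3 -c "
from rig import ctrl
print(ctrl.job_done())"
```

```text
the job is handed in; nothing more can be done
None
```

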